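Slide a spacer along the fixture rail into its corner pocket

TASK

Using only the outside of the fingertips, push the blue spacer across the aluminium fixture plate until its long side lies flat against the black rail, well before the pocket, then slide it along the rail, keeping it against the rail, into the corner pocket until it is fully home against the end stop and flush with the rail. Do not take the spacer between the fingers, lift it or tip it, and leave the pin, the thumbscrew and everything else around it where they are. Let go and move clear at the end.

Things in the scene. Friction and masses are not known exactly. Their poses are not given: they have to be found in the camera images.
- fixture: Fixed aluminium plate, 240 (x) x 340 (y) x 12 mm thick, origin at the centre of its underside on the table. Its place and yaw (up to 0.35 rad) vary. On it black blocks, 14 mm high above its top: rail, end stop and lip, which enclose the corner pocket, 37 mm wide (x 48 to 85 mm), 40 mm deep (y 65 to 105 mm), open to the top and to -y. Screw heads on the blocks and plate corners stand 3 mm proud.
- rail_mid (a point): Point on the rail's inner face (fixture x = 85, y = 0 mm) at plate-top height; axes as the fixture. The face looks to -x and runs straight along y from y = -150 to +135 mm; the rail is 20 mm thick and lies along the plate's far (+x) side.
- corner (a point): Inner corner of the pocket at plate-top height, where rail face and end stop face meet (fixture x = 85, y = 105 mm); axes as the fixture: +x into the rail, +y into the stop. The stop is 30 mm thick in y and reaches from the rail to fixture x = 18 mm. A seated spacer has its origin at x = -16, y = -25, z = 0 mm from here.
- lip_end (a point): Middle of the lip's end at the pocket's mouth (fixture x = 41, y = 65 mm), at the lip's top. The lip is 14 mm thick (x 34 to 48 mm) and runs from here 40 mm along +y to the end stop.
- spacer: Loose blue metal block, 32 (x) x 50 (y) x 20 mm high, 60 to 130 g, two dark dots on top; origin at the centre of its underside. Starts on the plate, origin 75 to 125 mm from the rail face and 155 to 200 mm before the stop face, its long (y) axis within 0.35 rad of the rail. Slides with about 1 N. Fully home, 10 mm of its length sticks out of the pocket; its top is 6 mm above the rail.
- pin: Bystander: upright steel locating pin, 36 mm high, 24 mm wide foot, on the plate near its robot-side edge (fixture x about -90, y +60 to +110 mm). Origin under its foot.
- thumbscrew: Bystander: black thumbscrew standing head down, 34 mm high, head 22 mm wide, on the plate near its robot-side -y corner (fixture x about -100, y about -140 mm). Origin under its head.
- driver: Bystander: screwdriver lying on the table to the left of the plate. Origin on its underside.
- spanner: Bystander: wrench lying on the table to the right of the plate. Origin on its underside.
- jar: Bystander: white jar, 56 mm wide, 75 mm high, on the table at the far left. Origin under its base.
- roller: Bystander: black rubber cylinder, 40 mm wide, 50 mm high, standing on the table at the near left. Origin under its base.
- tray: Bystander: empty orange divided tray, 140 x 180 x 40 mm, on the table at the far right. Origin under its base.
Not all that is in view belongs to the job. There is more than one size of the spacer; the one meant has the size given above.

How it is judged:
By the outcome, as a careful person would: the job done as asked, in the order asked, and still so for the second after the job is handed in, with the robot touching nothing.
It also fails if it takes over 51 s, if anything falls off the work surface, if the arm or the gripper's body presses on something with over 40 N, if the wrist force passes 120 N, or if a joint passes its speed limit or range.

ROBOT

A 7-joint arm with a two-finger parallel gripper is mounted at the origin on the work surface. World frame = base frame: x ahead of the robot, y to its left, z up, the work surface at z = 0. Lengths are in m, angles in rad, forces in N, time in s.
With the tool pointing down it reaches from about 0.425 to 0.925 m from the base axis. Payload 6.8 kg.
Tool frame: the origin (TCP) lies midway between the tips of the shut fingers; the grasp point (between the pads) lies 19 mm behind it; z points along the fingers, y is the direction in which the jaws open and shut (so a half turn about z gives the same grasp; the last joint's range is limited). The gripper opens to 85 mm and grips with 20 to 120 N. Pads are 22 mm wide; open, the fingers measure 114 mm over their backs; the gripper's body (76 mm by 85 mm) begins 54 mm behind the grasp point. The pads swing forward as they close: fully open they stand 13 mm farther back than shut.
Start: joints at [1.128, 0.477, 0.022, 1.555, -0.011, 1.109, -0.083], TCP at [0.222, -0.638, 0.231] pointing down, gripper open.
Joint ranges: [-2.96, 2.96], [-0.34, 2.1], [-1.41, 1.46], [0.24, 2.44], [-1.37, 4.51], [0.17, 1.92], [-2.96, 2.96]. Speed limits (rad/s): [2.39, 2.39, 3.14, 3.14, 3.14, 3.14, 3.14].

INTERFACE

Orientations are given as a rotation vector (axis times angle).
In Python, from bench import r gives the robot as it stands. The module is installed in compiled form; this text tells all that it offers.
- The arm moves only by the tool play_rows, never from a script. Its argument "plan" is a list of rows, each a list of 7 numbers: the shift along the world's x, y, z in mm, then the turn, a rotation vector about the world's x, y, z in rad, then the finger opening in mm, from 0 to 85.4. A call has 1 to 12 rows; each row is the pose to reach, as a shift and turn from the pose commanded when the call began; what a row does not reach only later rows make up. A row lasts 1/10 s, in which the tool goes at most 50 mm and 8.59 degrees, less where a joint would pass 70% of its speed; a pose out of reach is approached as far as the arm can. A call with a gripper value outside its range is refused whole. The fingers move at their own pace and stop on an object; "grip_force" is the grip in N (left out, the last holds). Time passes only in rows, so rows that repeat a pose let the fingers close. It gives the time, the measured TCP pose, the force and the opening at its end, in the units of the state.
- r.get_obs(): the state, without advancing time (a new reading comes with each control period).
- r.grab_frame(name): name is "scene" or "side" or "wrist"; returns a dict with "color" (480x640x3 uint8, blue, green, red), "z_map" (480x640 float32, m along the optical axis (not along the pixel's ray), 0 where there is no reading), "camera_matrix" (3x3 intrinsics, pixels), "R" (3x3) and "t" (3): a world point X has camera coordinates R X + t. Camera axes: x right, y down, z forward; pixel columns grow to the right and rows downward; lengths in m; the calibration is good to about 2 mm. A picture is of the moment at which its call begins.
- r.hand_in(): hands the job in, once; it reports no verdict.
The state is a dict: "clock": time; "joints": joint angles; "qvel": joint speeds; "tau": joint torques, N m; "tcp_pos": TCP position; "orientation": TCP orientation; "contact_force": force on the tool from outside, world axes, zero at the start; "moment": the same for the moment, N m; "grip_width": finger opening in m.
Only numpy, scipy, OpenCV 4.12 (cv2) and the standard library are available. Lean on these libraries where they do the work, as an engineer would, in place of code of your own. Each camera call takes 0.05 s, during which the arm holds its last target.

## Working session

There is one attempt and no reset: what is moved stays moved. The work goes in short steps, Python scripts to look and compute and a tool call to move; the robot and the scene stay as the last step left them, time stands still between calls to the robot, and variables do not carry over. Pictures are saved under pics/ and viewed, and the job is handed in when it is done.

Besides the shell and the picture viewer there is one more tool, called after "Emit:" by a JSON object that holds its "method" and its "body". play_rows: Moves the arm, as the interface text tells. Its arguments: {"type":"object","properties":{"plan":{"type":"array"},"grip_force":{"type":"number"}},"required":["plan"]}

```bash
ls; mkdir -p pics
python3 - <<'E'
from bench import r
import cv2,numpy as np
o=r.get_obs(); print(o)
for n in ["scene","side","wrist"]:
    f=r.grab_frame(n); cv2.imwrite(f"pics/{n}0.png",f["color"]); np.savez(f"{n}0.npz",**f)
    print(n,f["camera_matrix"].tolist(),f["R"].round(4).tolist(),f["t"].round(4).tolist(), (-f["R"].T@f["t"]).round(3))
E
```

```text
pics
{'clock': 0.0, 'joints': array([ 1.12791341,  0.47780682,  0.02233657,  1.5564553 , -0.01151448,
        1.10928466, -0.0830931 ]), 'qvel': array([ 8.88023540e-05, -2.15385161e-05,  2.76700715e-04, -2.93472278e-04,
       -2.66150030e-04, -2.05109902e-04,  1.27744522e-03]), 'tau': array([-8.72091405e-04, -5.96447682e+01,  1.60785321e+00, -2.81191099e+01,
        1.26210760e-02,  9.39032121e-03, -1.76193583e-05]), 'tcp_pos': array([ 0.2215785 , -0.63696993,  0.23031951]), 'orientation': array([-3.09592369e+00, -5.23165808e-01,  6.64940599e-04]), 'contact_force': array([ 1.69222888, -1.16974   ,  0.35295282]), 'moment': array([ 0.05225161, -0.00662231, -0.02689531]), 'grip_width': 0.08534254833960746}
scene [[612.5059803599498, 0.0, 318.0219010948546], [0.0, 612.5059803599498, 250.26382129130496], [0.0, 0.0, 1.0]] [[0.8766, 0.4808, -0.0197], [0.3246, -0.621, -0.7134], [-0.3552, 0.619, -0.7004]] [-0.428, -0.1097, 1.6974] [ 1.014 -0.913  1.102]
side [[546.1766528185759, 0.0, 318.9535544574631], [0.0, 546.1766528185759, 238.39267633149527], [0.0, 0.0, 1.0]] [[-0.8045, -0.5939, 0.0019], [-0.3818, 0.5148, -0.7676], [0.4549, -0.6183, -0.6409]] [0.4049, 0.2186, 1.1026] [-0.092  0.81   0.874]
wrist [[379.8811823886391, 0.0, 318.6901198423851], [0.0, 379.8811823886391, 235.45020333366125], [0.0, 0.0, 1.0]] [[0.3279, -0.9447, -0.0017], [-0.9075, -0.3155, 0.2772], [-0.2624, -0.0894, -0.9608]] [-0.6741, -0.0346, 0.38] [ 0.289 -0.614  0.374]
```

View pics/scene0.png

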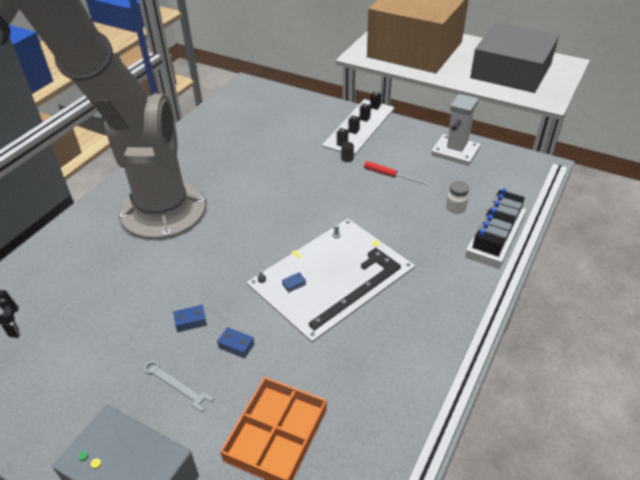

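View pics/side0.png

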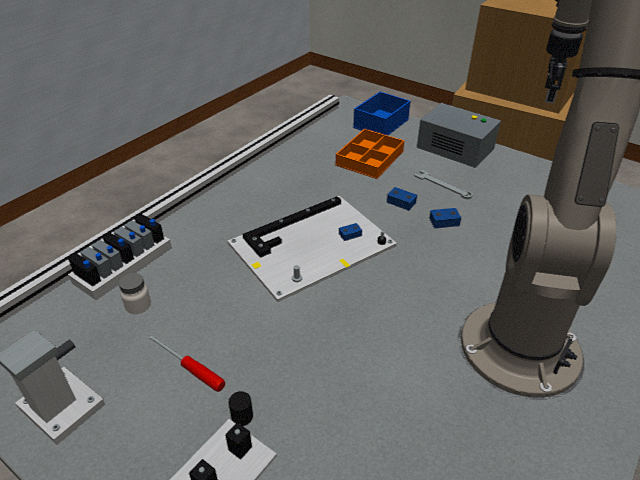

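The blue candidates in the scene view are (293,282) on the plate, and (190,318) and (236,342), both larger and on the table. The description puts the spacer on the plate, so I choose (293,282). Next I'll check it in a crop and measure.

```bash
cat > h.py <<'E'
import numpy as np,cv2
def load(n): return dict(np.load(n))
def ray(f,uv,z):
    K,R,t=f["camera_matrix"],f["R"],f["t"]; uv=np.atleast_2d(uv).astype(float)
    d=np.c_[(uv[:,0]-K[0,2])/K[0,0],(uv[:,1]-K[1,2])/K[1,1],np.ones(len(uv))]@R
    c=-R.T@t
    return c+d*((z-c[2])/d[:,2])[:,None]
def proj(f,X):
    K,R,t=f["camera_matrix"],f["R"],f["t"]; p=(np.atleast_2d(X)@R.T+t)@K.T; return p[:,:2]/p[:,2:]
E
python3 - <<'E'
from h import *
for n,(u,v) in {"scene":(330,275),"side":(312,245)}.items():
    f=load(n+"0.npz"); im=f["color"]
    c=im[v-75:v+75,u-100:u+100]; cv2.imwrite(f"pics/{n}crop.png",cv2.resize(c,None,fx=4,fy=4,interpolation=cv2.INTER_CUBIC))
    hsv=cv2.cvtColor(im,cv2.COLOR_BGR2HSV)
    m=cv2.inRange(hsv,(100,120,40),(130,255,255))
    k,l,s,ce=cv2.connectedComponentsWithStats(m)
    for i in range(1,k):
        if s[i,4]>60:print(n,"blue",s[i],ce[i].round(1),ray(f,ce[i],.03 if 0 else .02).round(3))
    g=(im.min(2)>175).astype(np.uint8)*255
    k,l,s,ce=cv2.connectedComponentsWithStats(g); 
    print(im[v,u],[ (list(s[i]),ce[i].round()) for i in range(1,k) if s[i,4]>400])
E
```

```text
scene blue [  87    0   69   92 1485] [120.7  19.1] [[-0.922  0.866  0.02 ]]
scene blue [   8   25   43   67 1446] [29.4 55.9] [[-1.015  0.46   0.02 ]]
scene blue [487 208   9  12  61] [491.4 213.4] [[0.807 0.38  0.02 ]]
scene blue [284 274  20  13 104] [293.3 280.6] [[ 0.462 -0.075  0.02 ]]
scene blue [174 306  30  20 357] [188.7 315.7] [[ 0.305 -0.281  0.02 ]]
scene blue [218 329  34  23 396] [235.  340.1] [[ 0.439 -0.289  0.02 ]]
[226 224 222] [([np.int32(337), np.int32(33), np.int32(252), np.int32(82), np.int32(5626)], array([484.,  76.])), ([np.int32(349), np.int32(105), np.int32(44), np.int32(48), np.int32(687)], array([369., 126.])), ([np.int32(432), np.int32(134), np.int32(49), np.int32(27), np.int32(531)], array([456., 149.])), ([np.int32(409), np.int32(164), np.int32(149), np.int32(316), np.int32(2685)], array([479., 332.])), ([np.int32(424), np.int32(166), np.int32(143), np.int32(314), np.int32(2524)], array([492., 333.])), ([np.int32(247), np.int32(218), np.int32(167), np.int32(122), np.int32(8045)], array([326., 275.]))]
side blue [ 354   92   56   43 1742] [381.4 113. ] [[ 0.736 -0.669  0.02 ]]
side blue [387 187  30  23 406] [401.5 198.2] [[ 0.436 -0.28   0.02 ]]
side blue [430 208  31  20 457] [445.2 217.6] [[ 0.304 -0.273  0.02 ]]
side blue [339 223  23  17 249] [350.2 231.2] [[ 0.468 -0.082  0.02 ]]
[181 182 179] [([np.int32(0), np.int32(95), np.int32(332), np.int32(201), np.int32(896)], array([150., 204.])), ([np.int32(143), np.int32(97), np.int32(195), np.int32(119), np.int32(693)], array([234., 160.])), ([np.int32(228), np.int32(196), np.int32(168), np.int32(103), np.int32(6531)], array([312., 248.])), ([np.int32(16), np.int32(367), np.int32(86), np.int32(71), np.int32(1206)], array([ 64., 408.])), ([np.int32(170), np.int32(419), np.int32(106), np.int32(61), np.int32(2340)], array([228., 458.]))]
```

View pics/scenecrop.png

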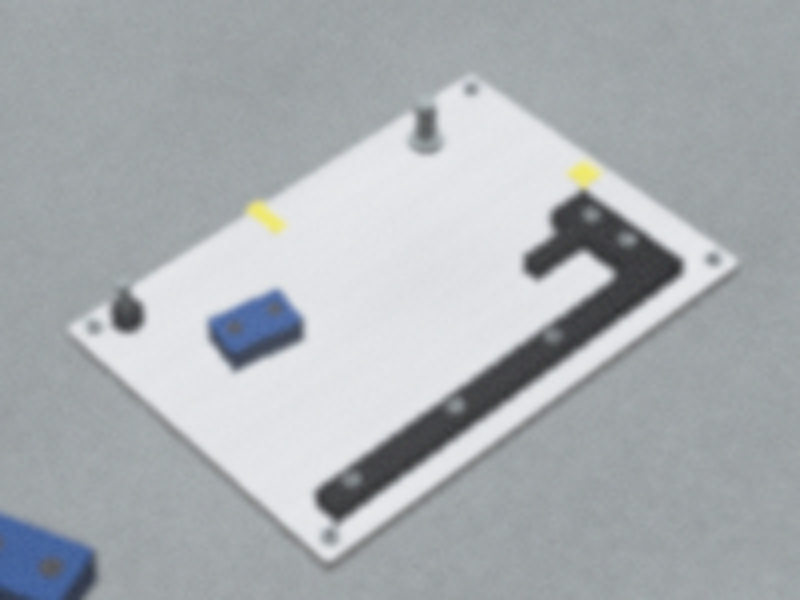

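View pics/sidecrop.png

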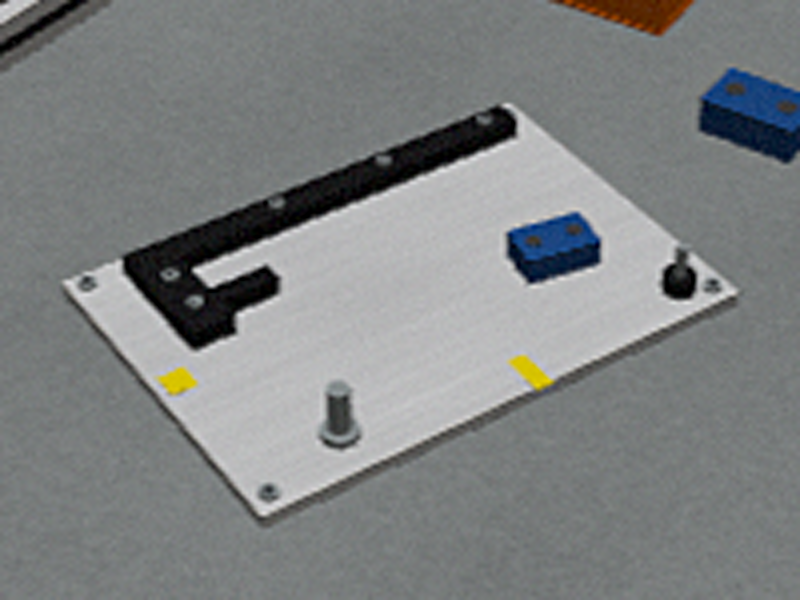

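```bash
cat >> h.py <<'E'
def fit2(F,W): # rigid 2D fit W = R F + t
    a,b=F.mean(0),W.mean(0); H=(F-a).T@(W-b); th=np.arctan2(H[0,1]-H[1,0],H[0,0]+H[1,1])
    R=np.array([[np.cos(th),-np.sin(th)],[np.sin(th),np.cos(th)]]); return th,b-R@a,R
E
python3 - <<'E'
from h import *
F=np.array([[-.12,-.17],[-.12,.17],[.12,.17],[.12,-.17]])
C={"scene":([[70,327],[472,72],[740,262],[328,567]],(230,200)),"side":([[738,292],[262,520],[62,283],[510,103]],(212,170))}
for n,(c,o) in C.items():
    f=load(n+"0.npz"); uv=(np.array(c)-1.5)/4+np.array(o)
    W=ray(f,uv,.012)[:,:2]; th,t,R=fit2(F,W)
    print(n,th,t,"resid mm",((W-(F@R.T+t))*1000).round(1).tolist())
    # spacer top, z=.032: dots
    d={"scene":[[235,328],[274,309]],"side":[[573,231],[533,242]]}[n]
    X=ray(f,(np.array(d)-1.5)/4+np.array(o),.032)[:,:2]; L=(X-t)@R
    print("dots fixture",(L*1000).round(1).tolist(),"mid",L.mean(0)*1000,"dir from y", np.arctan2(-(L[1]-L[0])[0],(L[1]-L[0])[1]))
    p={"scene":[[425,148],[126,325]],"side":[[340,440],[679,290]]}[n]
    X=ray(f,(np.array(p)-1.5)/4+np.array(o),.012)[:,:2]; print("pin,thumb",((X-t)@R*1000).round(0).tolist())
E
```

```text
scene -0.33884369586281016 [ 0.52886318 -0.00485724] resid mm [[1.1, 1.8], [-1.0, 1.5], [-1.0, -0.5], [0.9, -2.7]]
dots fixture [[-35.9, -106.1], [-31.9, -79.1]] mid [-33.87557658 -92.62754617] dir from y -0.14884579231511488
pin,thumb [[-89.0, 97.0], [-98.0, -142.0]]
side -0.3372547629186954 [ 0.52658406 -0.00104443] resid mm [[1.3, 0.9], [-0.6, 0.1], [-0.7, -1.2], [-0.0, 0.1]]
dots fixture [[-34.5, -105.5], [-29.4, -78.7]] mid [-31.97970402 -92.0821302 ] dir from y -0.18946073168272004
pin,thumb [[-92.0, 102.0], [-97.0, -140.0]]
```

Emit:
{"method": "play_rows", "body": {"plan": [[40,90,30,0,0,-0.1,0],[80,180,60,0,0,-0.2,0],[120,270,60,0,0,-0.3,0],[160,360,60,0,0,-0.4,0],[200,450,60,0,0,-0.5,0],[240,540,60,0,0,-0.6,0],[280,622,60,0,0,-0.673,0],[280,622,60,0,0,-0.673,0],[280,622,60,0,0,-0.673,0],[280,622,60,0,0,-0.673,0],[280,622,60,0,0,-0.673,0],[280,622,60,0,0,-0.673,0]]}}

```text
clock: 1.35
tcp_pos: [0.4658, -0.0934, 0.2885]
orientation: [3.096, -0.529, 0.0]
contact_force: [1.4, -0.9, 0.2]
grip_width: 0.0002
```

Emit:
{"method": "play_rows", "body": {"plan": [[18,40,1,0,0,0,0],[36,79,1,0,0,0,0],[36,79,1,0,0,0,0],[36,79,1,0,0,0,0],[36,79,1,0,0,0,0]]}}

```text
clock: 1.85
tcp_pos: [0.501, -0.0177, 0.289]
orientation: [3.095, -0.531, -0.001]
contact_force: [0.1, -0.4, -0.1]
grip_width: -0.0
```

Run:
```python
from bench import r
from h import *
o=r.get_obs(); print(o["clock"],o["tcp_pos"],o["orientation"],o["joints"])
f=r.grab_frame("wrist"); np.savez("wrist1.npz",**f); cv2.imwrite("pics/wrist1.png",f["color"])
print(f["R"],f["t"])
```

```text
1.85 [ 0.50101108 -0.01770829  0.2889863 ] [ 3.09545621e+00 -5.31453734e-01 -1.23828476e-03] [ 0.21327581  0.15646989 -0.33758019  1.87155731  0.05791167  1.12391826
 -2.05644034]
[[-3.34190780e-01 -9.42505401e-01  3.02418302e-04]
 [-9.05347056e-01  3.21104458e-01  2.77918396e-01]
 [-2.62036697e-01  9.26039719e-02 -9.60604640e-01]] [0.1514008  0.40786218 0.56789162]
```

View pics/wrist1.png

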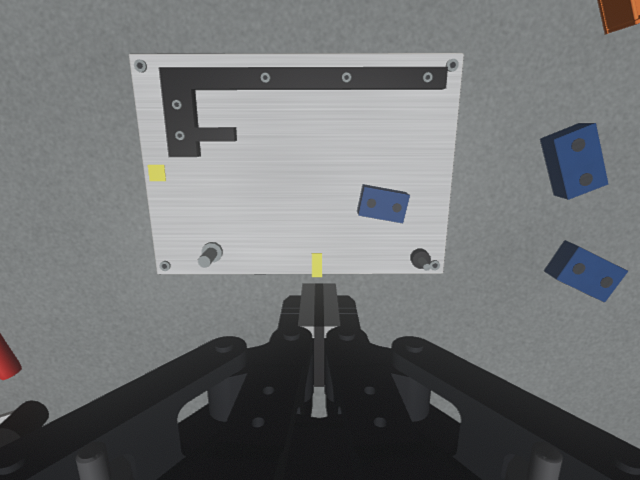

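Wrist view: the plate corners are near (129,54), (464,53), (443,273) and (158,274). The spacer is at (384,203), and the pocket mouth is near (215,110). Now I'll refine these.

```bash
cat > meas.py <<'E'
from h import *
def plate(f):
    im=f["color"]; m=(im.min(2)>140).astype(np.uint8)*255
    m=cv2.morphologyEx(m,cv2.MORPH_CLOSE,np.ones((5,5)))
    cs,_=cv2.findContours(m,cv2.RETR_EXTERNAL,cv2.CHAIN_APPROX_NONE); c=max(cs,key=cv2.contourArea)
    h=cv2.convexHull(c); q=cv2.approxPolyDP(h,12,True)[:,0].astype(float)
    # refine: fit a line to contour points near each edge
    P=c[:,0].astype(float); L=[]
    n=len(q)
    for i in range(n):
        a,b=q[i],q[(i+1)%n]; d=(b-a)/np.linalg.norm(b-a); s=(P-a)@d; e=abs((P-a)@np.array([-d[1],d[0]]))
        sel=P[(e<4)&(s>15)&(s<np.linalg.norm(b-a)-15)]
        vx,vy,x,y=cv2.fitLine(sel.astype(np.float32),cv2.DIST_HUBER,0,.01,.01)[:,0]; L.append(np.cross([x,y,1],[x+vx*50,y+vy*50,1]))
    out=[]
    for i in range(n):
        p=np.cross(L[i-1],L[i]); out.append(p[:2]/p[2])
    return np.array(out)
def pose(f,th0=-.338,t0=(.5277,-.003)):
    q=plate(f); W=ray(f,q,.012)[:,:2]
    F=np.array([[-.12,-.17],[-.12,.17],[.12,.17],[.12,-.17]])
    R0=np.array([[np.cos(th0),-np.sin(th0)],[np.sin(th0),np.cos(th0)]]); G=F@R0.T+t0
    idx=[np.argmin(np.linalg.norm(W-g,axis=1)) for g in G]
    W=W[idx]; th,t,R=fit2(F,W); return th,t,R,((W-(F@R.T+t))*1000).round(1).tolist(),q
def blue(f,near,z=.032):
    hsv=cv2.cvtColor(f["color"],cv2.COLOR_BGR2HSV); m=cv2.inRange(hsv,(100,100,95),(130,255,255))
    m=cv2.morphologyEx(m,cv2.MORPH_CLOSE,np.ones((9,9)))
    cs,_=cv2.findContours(m,cv2.RETR_EXTERNAL,cv2.CHAIN_APPROX_NONE)
    cs=[c for c in cs if cv2.contourArea(c)>40]
    uv=proj(f,[[*near,z]])[0]
    c=min(cs,key=lambda c:np.linalg.norm(c[:,0].mean(0)-uv)); return c
def spacer(f,near,R,t):
    c=blue(f,near); X=ray(f,c[:,0],.032)[:,:2]; L=((X-t)@R*1000).astype(np.float32)
    (cx,cy),(w,h),a=cv2.minAreaRect(L); b=cv2.boxPoints(((cx,cy),(w,h),a))
    return (cx,cy),(w,h),a,b.round(1).tolist()
E
python3 - <<'E'
from meas import *
f=load("wrist1.npz"); th,t,R,res,q=pose(f); print(q.round(1).tolist(),th,t,res)
print(spacer(f,R@[-.033,-.092]+t,R,t))
def fx(uv,z): return ((ray(f,uv,z)[:,:2]-t)@R*1000).round(1).tolist()
print("rail inner top edge",fx([[300,89],[445,89]],.026),"stop face",fx([[196,110]],.026),"lip end",fx([[237,134]],.026))
print("dots",fx([[371,203],[397,208]],.032))
im=f["color"][60:280,120:460]; cv2.imwrite("pics/w1c.png",cv2.resize(im,None,fx=2.3,fy=2.3))
E
```

```text
[[463.6, 52.8], [442.7, 272.6], [156.9, 274.1], [128.6, 54.3]] -0.33688157565215077 [ 0.52983162 -0.00315803] [[1.4, 0.4], [0.4, -0.5], [-1.1, -0.5], [-0.7, 0.6]]
((-32.52294921875, -91.79005432128906), (48.56381607055664, 30.60611915588379), 79.48152923583984, [[-52.0, -112.9000015258789], [-21.899999618530273, -118.5], [-13.0, -70.69999694824219], [-43.099998474121094, -65.0999984741211]])
rail inner top edge [[84.3, -4.3], [83.8, -149.5]] stop face [[64.8, 101.7]] lip end [[41.0, 61.6]]
dots [[-30.7, -78.5], [-36.3, -106.7]]
```

View pics/w1c.png

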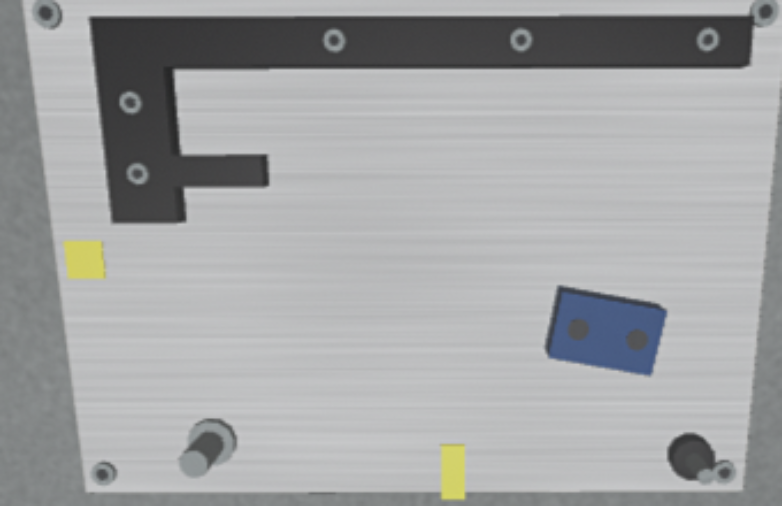

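Emit:
{"method": "play_rows", "body": {"plan": [[-30,-20,-40,0,0,0,0],[-60,-40,-80,0,0,0,0],[-70,-46,-120,0,0,0,0],[-70,-46,-160,0,0,0,0],[-70,-46,-200,0,0,0,0],[-70,-46,-220,0,0,0,0],[-70,-46,-220,0,0,0,0],[-70,-46,-220,0,0,0,0]]}}

```text
clock: 2.7
tcp_pos: [0.4316, -0.0631, 0.0698]
orientation: [3.096, -0.531, -0.0]
contact_force: [0.3, -0.7, 0.0]
grip_width: 0.0
```

```bash
cat >> meas.py <<'E'
TH,T=-.337,np.array([.5285,-.003])
RF=np.array([[np.cos(TH),-np.sin(TH)],[np.sin(TH),np.cos(TH)]])
def st(r):
    o=r.get_obs(); p=o["tcp_pos"]; from scipy.spatial.transform import Rotation as Ro
    M=Ro.from_rotvec(o["orientation"]).as_matrix()
    print(o["clock"],"tcp fixture mm",((p[:2]-T)@RF*1000).round(1),"z",round(p[2]*1000,1),"toolx yaw rel",round(np.arctan2(M[1,0],M[0,0])-TH,3),"tz",M[:,2].round(3),"F fixture",(o["contact_force"][:2]@RF).round(1),o["contact_force"][2].round(1),"joints",o["joints"].round(2))
E
python3 - <<'E'
from bench import r
from meas import *
st(r)
E
```

```text
2.7 tcp fixture mm [-71.6 -88.8] z 69.8 toolx yaw rel -0.003 tz [-0. -0. -1.] F fixture [ 0.5 -0.6] 0.0 joints [ 0.24  0.35 -0.28  2.23  0.17  0.58 -2.08]
```

Emit:
{"method": "play_rows", "body": {"plan": [[0,0,-20,0,0,0,0],[0,0,-40,0,0,0,0],[0,0,-51,0,0,0,0],[0,0,-51,0,0,0,0],[0,0,-51,0,0,0,0]]}}

```text
clock: 3.2
tcp_pos: [0.4323, -0.0624, 0.0192]
orientation: [3.097, -0.529, 0.002]
contact_force: [-0.5, -0.6, 0.7]
grip_width: -0.0003
```

```bash
cat > look.py <<'E'
import sys
from bench import r
from meas import *
tag=sys.argv[1]; st(r)
for n,(u,v) in {"scene":(330,275),"side":(312,245)}.items():
    f=r.grab_frame(n); np.savez(f"{n}{tag}.npz",**f); im=f["color"]
    c=cv2.resize(im[v-60:v+60,u-100:u+100],None,fx=4,fy=4,interpolation=cv2.INTER_CUBIC)
    cv2.imwrite(f"pics/{n}{tag}.png",c)
a=np.vstack([cv2.imread(f"pics/{n}{tag}.png") for n in("scene","side")]); cv2.imwrite(f"pics/both{tag}.png",cv2.resize(a,None,fx=.6,fy=.6,interpolation=cv2.INTER_AREA))
E
python3 look.py 2
```

```text
3.2 tcp fixture mm [-71.2 -87.9] z 19.2 toolx yaw rel -0.001 tz [ 0.001 -0.    -1.   ] F fixture [-0.3 -0.7] 0.7 joints [ 0.2   0.46 -0.23  2.25  0.24  0.46 -2.13]
```

View pics/both2.png

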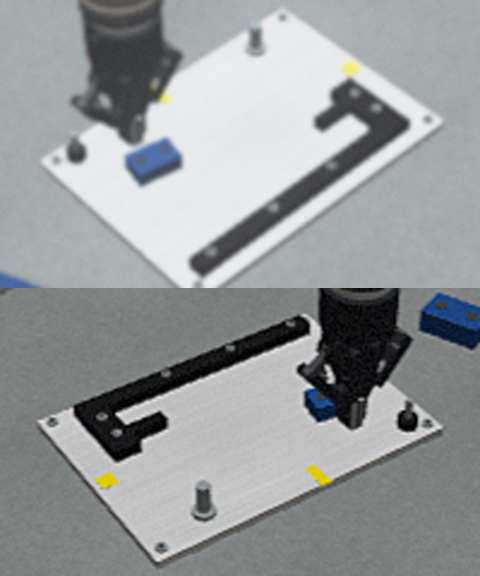

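Emit:
{"method": "play_rows", "body": {"plan": [[4,-4.5,0,0,0,0,0],[8.4,-6.1,0,0,0,0,0],[13.2,-7.8,0,0,0,0,0],[17.9,-9.4,0,0,0,0,0],[22.6,-11.1,0,0,0,0,0],[27.3,-12.7,0,0,0,0,0],[32,-14.4,0,0,0,0,0],[36.8,-16,0,0,0,0,0],[41.5,-17.7,0,0,0,0,0],[46.2,-19.3,0,0,0,0,0],[50.9,-21,0,0,0,0,0],[55.6,-22.6,0,0,0,0,0]]}}

```text
clock: 4.5
tcp_pos: [0.4875, -0.085, 0.0183]
orientation: [3.097, -0.529, -0.0]
contact_force: [-0.7, 0.4, -0.9]
grip_width: -0.0005
```

```bash
python3 look.py 3
```

```text
4.5 tcp fixture mm [-11.6 -91. ] z 18.3 toolx yaw rel -0.001 tz [-0. -0. -1.] F fixture [-0.8  0.2] -0.9 joints [ 0.24  0.52 -0.23  2.12  0.23  0.53 -2.08]
```

View pics/both3.png

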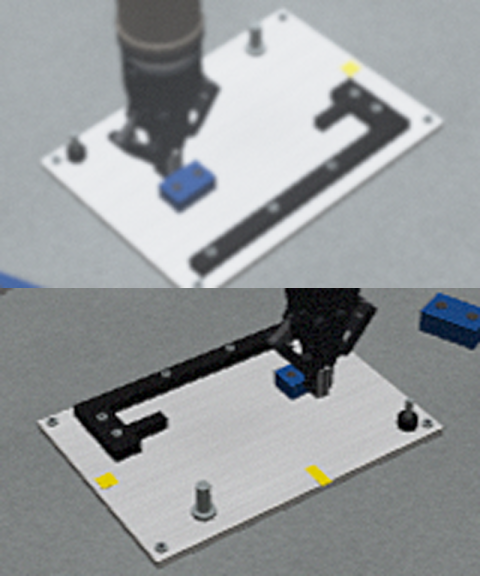

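Run:
```python
from bench import r
from meas import *
f=load("scene3.npz"); print(spacer(f,RF@[.016,-.092]+T,RF,T))
f=r.grab_frame("wrist"); np.savez("wrist3.npz",**f); print(spacer(f,RF@[.016,-.092]+T,RF,T)); cv2.imwrite("pics/wrist3.png",f["color"])
```

```text
((16.10273551940918, -94.14044189453125), (49.67496109008789, 34.023353576660156), 89.2174301147461, [[-1.2000000476837158, -118.69999694824219], [32.79999923706055, -119.19999694824219], [33.5, -69.5], [-0.6000000238418579, -69.0999984741211]])
((17.31155014038086, -89.03556823730469), (49.22325897216797, 31.3685245513916), 89.8791275024414, [[1.600000023841858, -113.5999984741211], [32.900001525878906, -113.69999694824219], [33.0, -64.5], [1.7000000476837158, -64.4000015258789]])
```

View pics/wrist3.png

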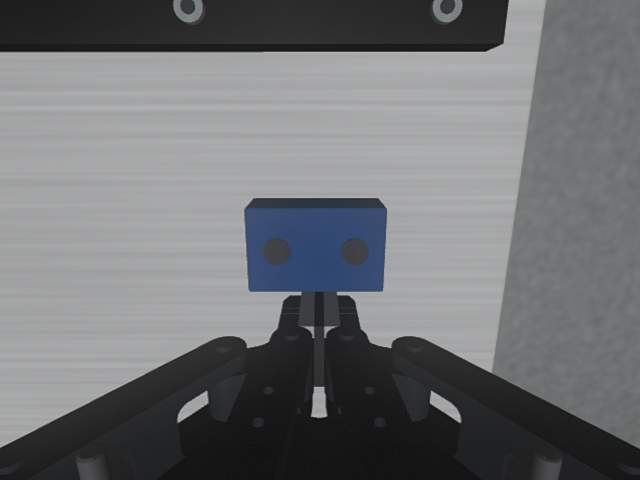

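The spacer is flush on the pusher and parallel to the rail, with about 52 mm to go. I'll keep pushing.

Emit:
{"method": "play_rows", "body": {"plan": [[4.7,-1.7,0,0,0,0,0],[9.4,-3.3,0,0,0,0,0],[14.2,-5,0,0,0,0,0],[18.9,-6.6,0,0,0,0,0],[23.6,-8.3,0,0,0,0,0],[28.3,-9.9,0,0,0,0,0],[33,-11.6,0,0,0,0,0],[37.8,-13.2,0,0,0,0,0],[41.5,-14.5,0,0,0,0,0],[44.4,-15.5,0,0,0,0,0],[45.3,-15.9,0,0,0,0,0]]}}

```text
clock: 5.75
tcp_pos: [0.5328, -0.1009, 0.0183]
orientation: [-3.097, 0.529, -0.0]
contact_force: [-1.3, -0.0, 0.5]
grip_width: -0.0
```

Run:
```python
from bench import r
from meas import *
st(r)
f=r.grab_frame("wrist"); np.savez("wrist4.npz",**f); print(spacer(f,RF@[.066,-.092]+T,RF,T)); cv2.imwrite("pics/wrist4.png",f["color"])
```

```text
5.75 tcp fixture mm [ 36.5 -90.9] z 18.3 toolx yaw rel -0.001 tz [ 0. -0. -1.] F fixture [-1.3 -0.5] 0.5 joints [ 0.26  0.57 -0.23  2.01  0.23  0.59 -2.04]
((64.37342071533203, -88.93560028076172), (49.198951721191406, 31.3952579498291), 89.90015411376953, [[48.599998474121094, -113.5], [80.0, -113.5999984741211], [80.0999984741211, -64.4000015258789], [48.70000076293945, -64.30000305175781]])
```

View pics/wrist4.png

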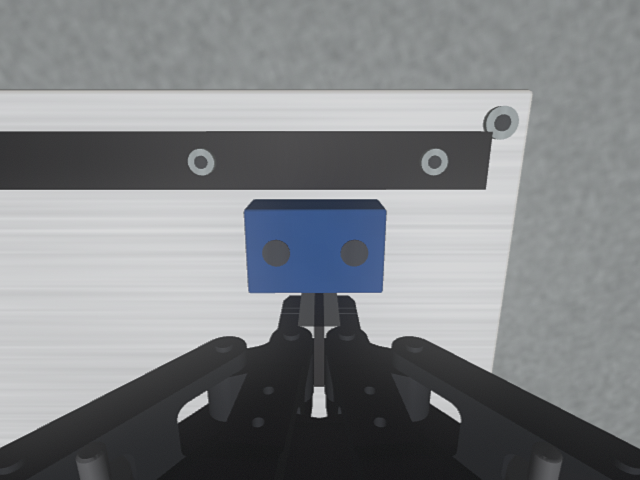

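Emit:
{"method": "play_rows", "body": {"plan": [[1.9,-0.7,0,0,0,0,0],[3.3,-1.2,0,0,0,0,0],[4.2,-1.5,0,0,0,0,0],[4.7,-1.7,0,0,0,0,0]]}}

```text
clock: 6.2
tcp_pos: [0.5372, -0.1025, 0.0183]
orientation: [3.097, -0.529, -0.0]
contact_force: [-0.6, -0.3, 0.7]
grip_width: 0.0002
```

Run:
```python
from bench import r
from meas import *
st(r)
f=r.grab_frame("wrist"); np.savez("wrist5.npz",**f); print(spacer(f,RF@[.066,-.092]+T,RF,T)); cv2.imwrite("pics/wrist5.png",f["color"][100:320,160:480])
```

```text
6.2 tcp fixture mm [ 41.1 -91. ] z 18.3 toolx yaw rel -0.001 tz [-0. -0. -1.] F fixture [-0.4 -0.5] 0.7 joints [ 0.26  0.58 -0.23  2.    0.23  0.59 -2.04]
((69.03651428222656, -89.0439682006836), (49.23916244506836, 31.391782760620117), 89.8932876586914, [[53.29999923706055, -113.5999984741211], [84.69999694824219, -113.69999694824219], [84.80000305175781, -64.5], [53.400001525878906, -64.4000015258789]])
```

View pics/wrist5.png

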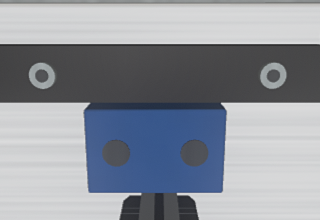

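Emit:
{"method": "play_rows", "body": {"plan": [[0.5,-0.2,0,0,0,0,0],[0.9,-0.3,0,0,0,0,0],[0.9,-0.3,0,0,0,0,0]]}}

```text
clock: 6.55
tcp_pos: [0.5381, -0.1028, 0.0183]
orientation: [3.097, -0.529, 0.0]
contact_force: [-0.4, -0.1, -0.2]
grip_width: -0.0001
```

Emit:
{"method": "play_rows", "body": {"plan": [[0.5,-0.2,0,0,0,0,0],[0.9,-0.3,0,0,0,0,0],[0.9,-0.3,0,0,0,0,0]]}}

```text
clock: 6.85
tcp_pos: [0.5383, -0.1029, 0.0182]
orientation: [3.097, -0.528, -0.002]
contact_force: [-3.2, 1.4, 1.8]
grip_width: -0.0
```

Emit:
{"method": "play_rows", "body": {"plan": [[0.5,-0.2,0,0,0,0,0],[0.9,-0.3,0,0,0,0,0],[0.9,-0.3,0,0,0,0,0]]}}

```text
clock: 7.15
tcp_pos: [0.5383, -0.1029, 0.0181]
orientation: [3.097, -0.528, -0.005]
contact_force: [-5.7, 2.5, 5.1]
grip_width: -0.0003
```

Run:
```python
from bench import r
from meas import *
st(r)
f=r.grab_frame("wrist"); np.savez("wrist6.npz",**f); print(spacer(f,RF@[.066,-.092]+T,RF,T)); cv2.imwrite("pics/wrist6.png",cv2.resize(f["color"][130:310,200:440],None,fx=3,fy=3))
```

```text
7.15 tcp fixture mm [ 42.3 -91. ] z 18.1 toolx yaw rel -0.001 tz [-0.003  0.    -1.   ] F fixture [-6.2  0.5] 5.1 joints [ 0.26  0.58 -0.23  1.99  0.23  0.6  -2.03]
((70.17274475097656, -89.018310546875), (49.23952865600586, 30.982526779174805), 89.9019775390625, [[54.599998474121094, -113.5999984741211], [85.5999984741211, -113.69999694824219], [85.69999694824219, -64.4000015258789], [54.70000076293945, -64.4000015258789]])
```

View pics/wrist6.png

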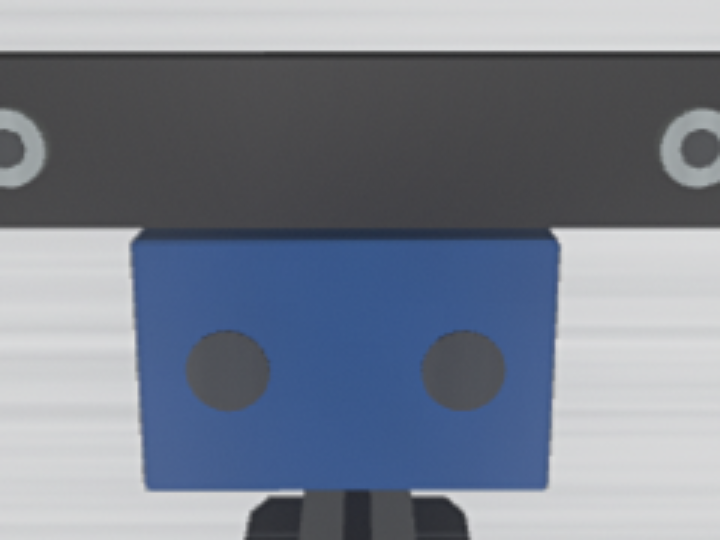

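The spacer lies flat on the rail at about y = -90, far ahead of the pocket mouth at y = +65, with a contact force of about 6 N. I'll back off and go round to its -y end.

Emit:
{"method": "play_rows", "body": {"plan": [[-5,1.8,0,0,0,0,0],[-14,5,0,0,0,0,0],[-14,5,0,0,0,0,0],[-20,-12,0,0,0,0,0],[-26,-29,0,0,0,0,0],[-32,-46,0,0,0,0,0],[-32,-46,0,0,0,0,0],[-32,-46,0,0,0,0,0]]}}

```text
clock: 8.0
tcp_pos: [0.5082, -0.1494, 0.0185]
orientation: [-3.096, 0.53, -0.001]
contact_force: [-0.2, 0.5, 0.4]
grip_width: -0.0001
```

Run:
```python
from bench import r
from meas import *
st(r)
f=r.grab_frame("wrist"); np.savez("wrist7.npz",**f); print(spacer(f,RF@[.066,-.092]+T,RF,T)); cv2.imwrite("pics/wrist7.png",f["color"])
```

```text
8.0 tcp fixture mm [  29.3 -144.9] z 18.5 toolx yaw rel -0.002 tz [ 0.001  0.    -1.   ] F fixture [-0.3  0.4] 0.4 joints [ 0.36  0.56 -0.23  2.04  0.23  0.57 -1.95]
((70.13739776611328, -89.14436340332031), (49.57948303222656, 31.258281707763672), 89.84609985351562, [[54.400001525878906, -113.9000015258789], [85.69999694824219, -114.0], [85.80000305175781, -64.4000015258789], [54.599998474121094, -64.30000305175781]])
```

View pics/wrist7.png

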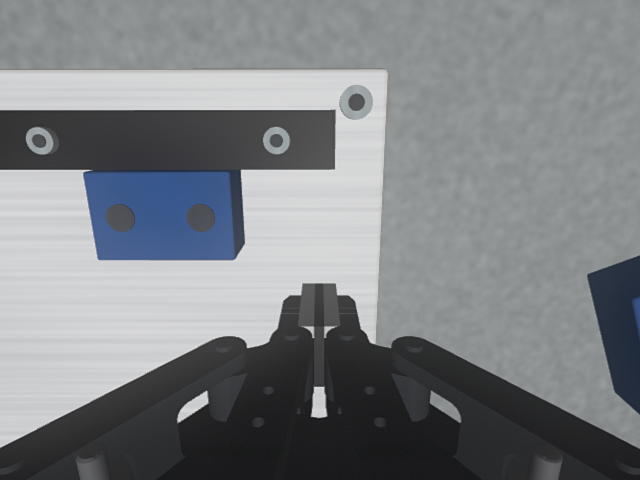

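Emit:
{"method": "play_rows", "body": {"plan": [[10,-3.5,0,0,0,0,0],[20,-7,0,0,0,0,0],[30,-10.5,0,0,0,0,0],[38.7,-13.6,0,0,0,0,0],[38.7,-13.6,0,0,0,0,0],[38.7,-13.6,0,0,0,0,0]]}}

```text
clock: 8.65
tcp_pos: [0.5465, -0.1629, 0.0181]
orientation: [-3.097, 0.529, 0.001]
contact_force: [-0.3, -0.0, 0.9]
grip_width: -0.0001
```

Run:
```python
from bench import r
from meas import *
st(r)
f=r.grab_frame("wrist"); np.savez("wrist8.npz",**f); cv2.imwrite("pics/wrist8.png",f["color"][120:420])
```

```text
8.65 tcp fixture mm [  69.9 -145. ] z 18.1 toolx yaw rel -0.001 tz [-0.  0. -1.] F fixture [-0.3 -0.1] 0.9 joints [ 0.36  0.6  -0.23  1.94  0.23  0.62 -1.93]
```

View pics/wrist8.png

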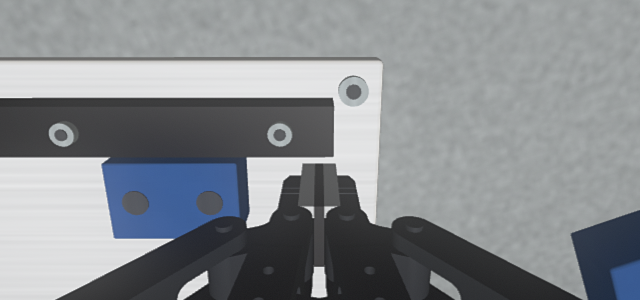

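Emit:
{"method": "play_rows", "body": {"plan": [[1.7,4.7,0,0,0,0,0],[3.3,9.4,0,0,0,0,0],[5,14.2,0,0,0,0,0],[6,17,0,0,0,0,0],[7,20,0,0,0,0,0],[8,23,0,0,0,0,0],[9.1,26,0,0,0,0,0],[10.2,29,0,0,0,0,0],[11.6,33,0,0,0,0,0],[13,37,0,0,0,0,0],[13,37,0,0,0,0,0]]}}

```text
clock: 9.8
tcp_pos: [0.56, -0.1248, 0.0183]
orientation: [-3.096, 0.527, -0.001]
contact_force: [-0.1, 0.1, -0.2]
grip_width: -0.0
```

```bash
cat > wl.py <<'E'
import sys
from bench import r
from meas import *
y=float(sys.argv[2])
st(r)
f=r.grab_frame("wrist"); np.savez(f"wrist{sys.argv[1]}.npz",**f); print(spacer(f,RF@[.069,y]+T,RF,T)); cv2.imwrite(f"pics/wrist{sys.argv[1]}.png",f["color"][60:400])
E
python3 wl.py 9 -.08
```

```text
9.8 tcp fixture mm [  70.  -104.5] z 18.3 toolx yaw rel -0.0 tz [ 0.     0.001 -1.   ] F fixture [-0.1  0.1] -0.2 joints [ 0.29  0.61 -0.23  1.93  0.23  0.63 -1.99]
((70.20301055908203, -65.18164825439453), (49.46813201904297, 31.256404876708984), 89.99288177490234, [[54.599998474121094, -89.9000015258789], [85.80000305175781, -89.9000015258789], [85.80000305175781, -40.400001525878906], [54.599998474121094, -40.400001525878906]])
```

View pics/wrist9.png

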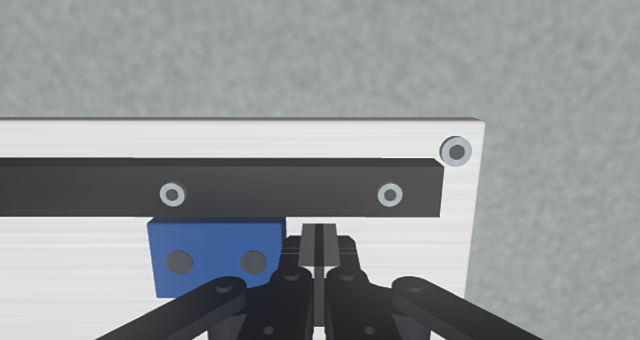

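Emit:
{"method": "play_rows", "body": {"plan": [[1.7,4.7,0,0,0,0,0],[3.4,9.4,0,0,0,0,0],[5.1,14.1,0,0,0,0,0],[6.8,18.8,0,0,0,0,0],[8.5,23.5,0,0,0,0,0],[10.2,28.2,0,0,0,0,0],[12,32.9,0,0,0,0,0],[13.7,37.6,0,0,0,0,0],[15.4,42.3,0,0,0,0,0],[17.1,47,0,0,0,0,0],[18.8,51.7,0,0,0,0,0],[20.5,56.4,0,0,0,0,0]]}}

```text
clock: 11.05
tcp_pos: [0.5802, -0.0692, 0.0183]
orientation: [3.097, -0.529, -0.0]
contact_force: [-1.2, -0.9, 0.3]
grip_width: -0.0
```

```bash
python3 wl.py 10 -.005
```

```text
11.05 tcp fixture mm [ 70.7 -45.4] z 18.3 toolx yaw rel -0.001 tz [-0. -0. -1.] F fixture [-0.9 -1.3] 0.3 joints [ 0.19  0.62 -0.23  1.91  0.22  0.64 -2.09]
((70.27418518066406, -6.283100128173828), (49.52234649658203, 31.741445541381836), 89.9043197631836, [[54.400001525878906, -31.0], [86.0999984741211, -31.100000381469727], [86.19999694824219, 18.5], [54.400001525878906, 18.5]])
```

View pics/wrist10.png

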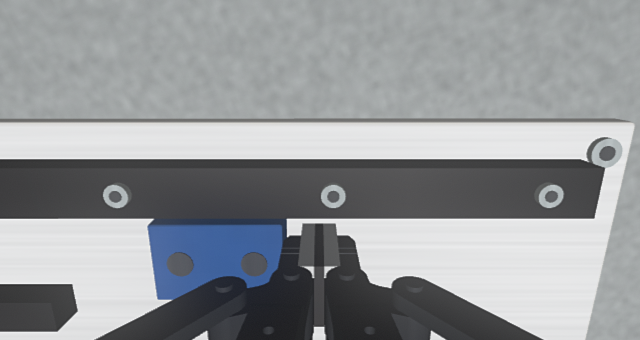

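Emit:
{"method": "play_rows", "body": {"plan": [[1.7,4.7,0,0,0,0,0],[3.4,9.4,0,0,0,0,0],[5,14.1,0,0,0,0,0],[6.7,18.8,0,0,0,0,0],[8.4,23.5,0,0,0,0,0],[10.1,28.2,0,0,0,0,0],[11.7,32.9,0,0,0,0,0],[13.4,37.6,0,0,0,0,0],[15.1,42.3,0,0,0,0,0],[16.8,47,0,0,0,0,0],[18.4,51.7,0,0,0,0,0],[20.1,56.5,0,0,0,0,0]]}}

```text
clock: 12.3
tcp_pos: [0.6003, -0.0127, 0.0183]
orientation: [3.097, -0.529, 0.0]
contact_force: [-0.9, -0.8, 0.3]
grip_width: -0.0003
```

```bash
python3 wl.py 11 .055
```

```text
12.3 tcp fixture mm [70.9 14.6] z 18.3 toolx yaw rel -0.001 tz [ 0. -0. -1.] F fixture [-0.6 -1.1] 0.3 joints [ 0.09  0.64 -0.23  1.87  0.22  0.66 -2.18]
((70.35309600830078, 53.77836608886719), (49.81770706176758, 31.341829299926758), 89.9024429321289, [[54.599998474121094, 28.899999618530273], [86.0, 28.799999237060547], [86.0999984741211, 78.69999694824219], [54.70000076293945, 78.69999694824219]])
```

View pics/wrist11.png

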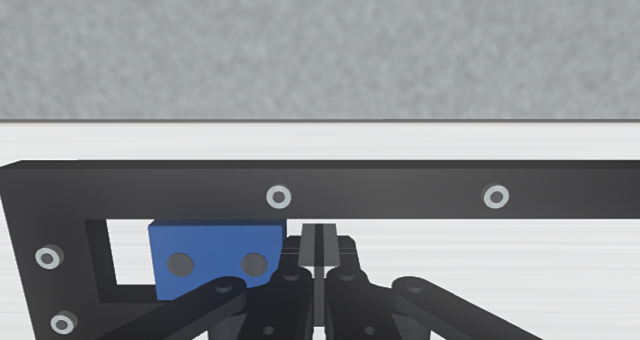

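Emit:
{"method": "play_rows", "body": {"plan": [[1.7,4.7,0,0,0,0,0],[3.3,9.4,0,0,0,0,0],[5,14.2,0,0,0,0,0],[6,17,0,0,0,0,0],[6.9,19.5,0,0,0,0,0],[7.5,21.2,0,0,0,0,0],[7.5,21.2,0,0,0,0,0]]}}

```text
clock: 13.05
tcp_pos: [0.6078, 0.0084, 0.0184]
orientation: [-3.097, 0.528, -0.0]
contact_force: [0.1, -0.7, -0.1]
grip_width: 0.0001
```

```bash
python3 wl.py 12 .076
```

```text
13.05 tcp fixture mm [71.1 37. ] z 18.4 toolx yaw rel -0.001 tz [ 0.  0. -1.] F fixture [ 0.3 -0.6] -0.1 joints [ 0.05  0.64 -0.23  1.85  0.22  0.67 -2.21]
((70.43299865722656, 76.4883804321289), (49.66673278808594, 31.35663604736328), 89.92381286621094, [[54.70000076293945, 51.70000076293945], [86.0999984741211, 51.599998474121094], [86.0999984741211, 101.30000305175781], [54.79999923706055, 101.30000305175781]])
```

Emit:
{"method": "play_rows", "body": {"plan": [[0.3,0.9,0,0,0,0,0],[0.7,1.9,0,0,0,0,0],[0.7,1.9,0,0,0,0,0]]}}

```text
clock: 13.4
tcp_pos: [0.6084, 0.0101, 0.0183]
orientation: [-3.097, 0.529, -0.0]
contact_force: [-0.6, 0.1, -0.1]
grip_width: 0.0002
```

Emit:
{"method": "play_rows", "body": {"plan": [[0.2,0.5,0,0,0,0,0],[0.3,0.9,0,0,0,0,0],[0.3,0.9,0,0,0,0,0]]}}

```text
clock: 13.7
tcp_pos: [0.6087, 0.011, 0.0183]
orientation: [-3.097, 0.529, -0.0]
contact_force: [-0.3, -0.3, 0.1]
grip_width: -0.0
```

Emit:
{"method": "play_rows", "body": {"plan": [[0.2,0.5,0,0,0,0,0],[0.3,0.9,0,0,0,0,0],[0.3,0.9,0,0,0,0,0]]}}

```text
clock: 14.0
tcp_pos: [0.609, 0.012, 0.0183]
orientation: [-3.097, 0.528, -0.0]
contact_force: [0.5, -0.4, -0.1]
grip_width: -0.0002
```

Emit:
{"method": "play_rows", "body": {"plan": [[0.2,0.5,0,0,0,0,0],[0.3,0.9,0,0,0,0,0],[0.3,0.9,0,0,0,0,0]]}}

```text
clock: 14.3
tcp_pos: [0.6091, 0.0122, 0.0183]
orientation: [3.096, -0.529, -0.0]
contact_force: [-0.6, -2.2, 0.9]
grip_width: -0.0002
```

```bash
python3 wl.py 13 .08
```

```text
14.3 tcp fixture mm [71. 41.] z 18.3 toolx yaw rel -0.002 tz [-0.    -0.001 -1.   ] F fixture [ 0.2 -2.3] 0.9 joints [ 0.05  0.65 -0.23  1.85  0.22  0.67 -2.22]
((70.30613708496094, 80.07876586914062), (31.43865203857422, 50.027427673339844), 0.49950551986694336, [[54.400001525878906, 105.0], [54.79999923706055, 54.900001525878906], [86.19999694824219, 55.20000076293945], [85.80000305175781, 105.19999694824219]])
```

View pics/wrist13.png

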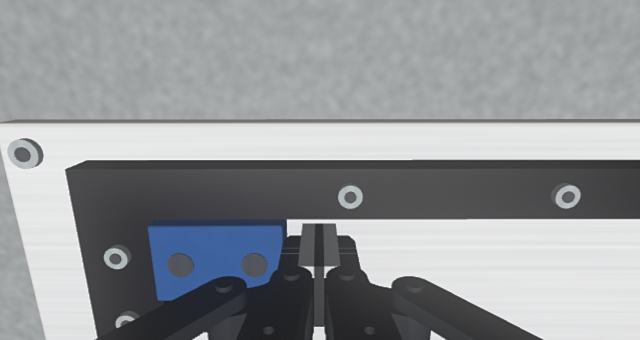

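Emit:
{"method": "play_rows", "body": {"plan": [[0.3,0.9,0,0,0,0,0],[0.7,1.9,0,0,0,0,0],[0.7,1.9,0,0,0,0,0],[0.7,1.9,0,0,0,0,0]]}}

```text
clock: 14.75
tcp_pos: [0.6091, 0.0123, 0.0182]
orientation: [3.093, -0.531, -0.002]
contact_force: [-3.0, -6.7, 2.8]
grip_width: 0.0001
```

```bash
python3 wl.py 14 .08
```

```text
14.75 tcp fixture mm [71.  41.1] z 18.2 toolx yaw rel -0.003 tz [-0.002 -0.003 -1.   ] F fixture [-0.6 -7.3] 2.8 joints [ 0.04  0.65 -0.22  1.85  0.22  0.67 -2.22]
((70.18972778320312, 80.23611450195312), (49.65101623535156, 31.352001190185547), 89.73290252685547, [[54.400001525878906, 55.5], [85.69999694824219, 55.29999923706055], [86.0, 105.0], [54.599998474121094, 105.0999984741211]])
```

Emit:
{"method": "play_rows", "body": {"plan": [[-1,-3,0,0,0,0,0],[-3.3,-9.4,0,0,0,0,0],[-8,-23,0,0,0,0,0],[-13.2,-37.8,0,0,0,0,0],[-13.2,-37.8,20,0,0,0,0],[-13.2,-37.8,60,0,0,0,0],[-25,-33.5,90,0,0,0,0],[-50,-25,110,0,0,0,0],[-70,-18,120,0,0,0,0],[-70,-18,120,0,0,0,0],[-70,-18,120,0,0,0,0]]}}

```text
clock: 15.9
tcp_pos: [0.5399, -0.0046, 0.1386]
orientation: [3.096, -0.53, 0.002]
contact_force: [0.6, -0.0, 0.9]
grip_width: -0.0003
```

```bash
python3 - <<'E'
from bench import r
from meas import *
st(r)
f=r.grab_frame("wrist"); np.savez("wrist15.npz",**f); cv2.imwrite("pics/wrist15.png",f["color"]); 
print(spacer(f,RF@[.069,.08]+T,RF,T))
uv=proj(f,[[*(RF@[.069,.08]+T),.03]])[0].astype(int); print(uv)
x0=max(uv[0]-100,0);y0=max(uv[1]-75,0)
cv2.imwrite("pics/w15c.png",cv2.resize(f["color"][y0:y0+150,x0:x0+200],None,fx=4,fy=4,interpolation=cv2.INTER_CUBIC))
E
python3 look.py 15
```

```text
15.9 tcp fixture mm [11.3  2.3] z 138.6 toolx yaw rel -0.002 tz [ 0.001 -0.001 -1.   ] F fixture [0.5 0.1] 0.9 joints [ 0.13  0.38 -0.29  1.95  0.15  0.82 -2.15]
((70.31444549560547, 80.20809173583984), (49.577293395996094, 31.240386962890625), 89.83818817138672, [[54.599998474121094, 55.5], [85.9000015258789, 55.400001525878906], [86.0, 105.0], [54.79999923706055, 105.0]])
[199 148]
15.95 tcp fixture mm [11.6  2.4] z 138.1 toolx yaw rel -0.002 tz [ 0. -0. -1.] F fixture [0.3 0.2] -1.1 joints [ 0.13  0.39 -0.29  1.95  0.15  0.82 -2.15]
```

View pics/w15c.png

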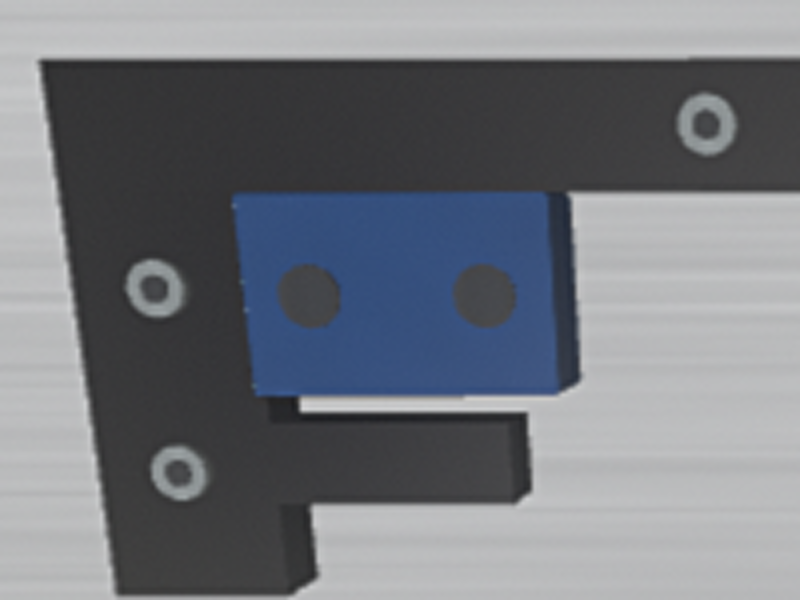

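View pics/both15.png

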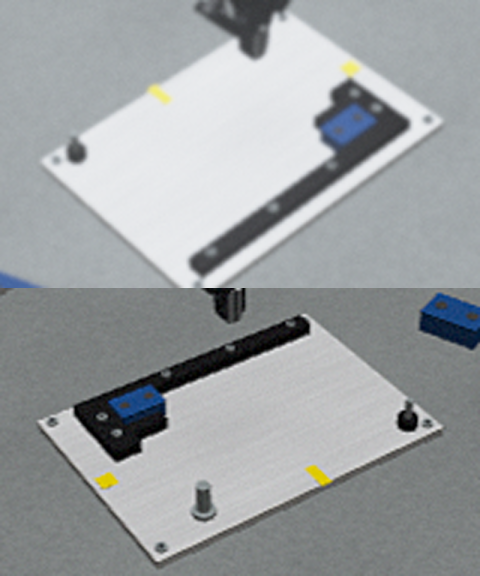

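Run:
```python
from bench import r
print(r.hand_in(), r.get_obs()["clock"])
```

```text
the job is handed in; nothing more can be done
the job is handed in; nothing more can be done
```

The spacer is home in the corner pocket, against the end stop and flush with the rail. I handed the job in at about 16 s of the 51 s allowed.

**What I did:** With the fingers shut, I pushed the spacer squarely across the plate until it lay flat on the rail. That was at fixture y ≈ -90 mm, far ahead of the pocket mouth at +65 mm. I then went round to its -y end and slid it along the rail into the pocket until it stopped on the end stop, under about 7 N. I backed straight off along -y and lifted clear to about 138 mm.

**Last checks:**
- **Position:** the wrist camera put the spacer's centre at fixture (70.3, 80.2) mm, against a nominal (69, 80) mm. The 1.3 mm in x looks like camera bias, because the spacer read 70.2 mm while pressed on the rail.
- **Angle:** its measured angle to the rail was about 0.2°, and no gap to the rail or stop showed in the picture. The top view would hide a very small one.
- **Surroundings:** the thumbscrew and pin looked untouched, judged by eye in the side view. In the scene view the gripper hid the pin. I did not re-check the items on the table, but the arm did not go low near them.

No check failed.

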